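Rock the lids on the surface plate and put the bowed one in the tray

TASK

One of the three lids lying on the stone surface plate is bowed underneath; find it by pressing gently with the fingertips on the near end of each (never loading the stone plate with more than 25 N), and on the one that gives press the far end as well, so that it rocks both ways where it lies. Then lift that lid by its knob and set it down gently, level across the two rails in the steel tray. Leave the two flat lids where they lie and do not disturb the other things on the bench.

Things in the scene. Friction and masses are not known exactly. Their poses are not given: they have to be found in the camera images.
- surface_plate: Fixed stone surface plate, 116 mm (x) by 270 mm (y), its top face 50 mm above the worktop; the three lids lie on it in a row from left to right, about 86 mm apart. Origin under its middle at worktop height, x away from the robot.
- lid_a_mid (a point): Left, middle or right of three outwardly alike aluminium lids: plate 90 mm (its x) by 56 mm (its y), top face 11 mm above its underside, upright round black knob in the middle (21 mm across, 28 mm tall). This point: on the knob's axis, 19.5 mm above the underside, 8.5 mm above the top face; z up, x the long axis, pointing away from the robot within 10 degrees; near end at -45 mm, far end at +45 mm.
- lid_b_mid (a point): Another of the lids, outwardly like lid_a, with the same point and axes. About 0.25 kg each. Any one of the three may be the bowed one: at rest it lies just as level and as high as the two flat ones, so its resting pose tells nothing. A flat one (underside 80 x 50 mm) stays put when an end is pressed.
- lid_c_mid (a point): Another of the lids, outwardly like lid_a, same point and axes. The bowed one touches only along a 20 mm wide band under its middle: pressed with 2 N or more 38 mm from the middle, it tilts about 0.15 rad until that end touches, which lets a fingertip down 3 to 4 mm; let go, it falls back level.
- lid_a: The lid that carries the point lid_a_mid; origin under its middle, 19.5 mm below that point, same axes.
- lid_b: The lid that carries the point lid_b_mid; origin under its middle, 19.5 mm below that point, same axes.
- lid_c: The lid that carries the point lid_c_mid; origin under its middle, 19.5 mm below that point, same axes.
- tray_rails (a point): Fixed shallow steel tray to the left, 120 mm (x) by 90 mm (y) outside, walls 4 mm thick, 22 mm high, with two black cross rails along y inside (12 mm wide, middles 33 mm either side of the centre) that carry the two ends of a lid. This point: the tray's centre at the height of the rails' tops, 9 mm above the worktop; x along its long side. A bowed lid sinks 2.7 mm between the rails, a flat one does not.
- septa_tin: Round tin, 62 mm across, 30 mm tall; a bystander. Origin under its middle.
- timer: Small desk timer with a sloping display, 58x73x38 mm; a bystander. Origin under its middle.
- beaker: Small glass beaker, 54 mm across, 71 mm tall; a bystander. Origin under its middle.
- tape_roll: Roll of tape lying flat, 73 mm across, 19 mm high; a bystander. Origin under its middle.
- marker: Black marker pen lying down, 134 mm long; a bystander. Origin under its middle.
- tray: The tray itself; origin under its middle at worktop height, same axes as tray_rails.

How it is judged:
On the way, in this order (a step that is already met when the one before it is completed fails the run):
1. The bowed lid, lying on the surface plate, is pressed down at its near end by the fingers until it tilts that way by at least 0.06 rad (((angle between lid_a's own x axis and vertical below 1.5108 rad and angle between lid_a's own z axis and vertical below 0.2 rad and contact force between the fingers and lid_a above 1 N and contact force between lid_a and surface_plate above 4 N and distance of lid_a from where it was at the start of the episode below 0.02 m) or (angle between lid_b's own x axis and vertical below 1.5108 rad and angle between lid_b's own z axis and vertical below 0.2 rad and contact force between the fingers and lid_b above 1 N and contact force between lid_b and surface_plate above 4 N and distance of lid_b from where it was at the start of the episode below 0.02 m) or (angle between lid_c's own x axis and vertical below 1.5108 rad and angle between lid_c's own z axis and vertical below 0.2 rad and contact force between the fingers and lid_c above 1 N and contact force between lid_c and surface_plate above 4 N and distance of lid_c from where it was at the start of the episode below 0.02 m))), for 0.1 s.
2. Then it is pressed down at its far end by the fingers, still where it lay, until it tilts the other way by at least 0.06 rad (((angle between lid_a's own x axis and vertical above 1.6308 rad and angle between lid_a's own z axis and vertical below 0.2 rad and contact force between the fingers and lid_a above 1 N and contact force between lid_a and surface_plate above 4 N and distance of lid_a from where it was at the start of the episode below 0.02 m) or (angle between lid_b's own x axis and vertical above 1.6308 rad and angle between lid_b's own z axis and vertical below 0.2 rad and contact force between the fingers and lid_b above 1 N and contact force between lid_b and surface_plate above 4 N and distance of lid_b from where it was at the start of the episode below 0.02 m) or (angle between lid_c's own x axis and vertical above 1.6308 rad and angle between lid_c's own z axis and vertical below 0.2 rad and contact force between the fingers and lid_c above 1 N and contact force between lid_c and surface_plate above 4 N and distance of lid_c from where it was at the start of the episode below 0.02 m))), for 0.1 s.
At the end, for the whole second after the job is handed in: The bowed lid lies still inside the tray, lengthwise across its two rails and level (within 0.08 rad), sunk 1.3 mm or more between the rails as only the bowed one does; the two flat lids lie flat on the surface plate within 25 mm of where they were (((horizontal distance between lid_a_mid and tray_rails below 0.025 m and z of lid_a_mid in the frame of tray_rails between 0.0145 and 0.0182 m and angle between lid_a's own z axis and vertical below 0.08 rad and angle between the x axis of lid_a and the x axis of tray_rails, either way round below 0.35 rad and linear speed of lid_a below 0.02 m/s and distance of each of lid_b, lid_c from where it was at the start of the episode below 0.025 m and angle between each of lid_b, lid_c's own z axis and vertical below 0.03 rad) or (horizontal distance between lid_b_mid and tray_rails below 0.025 m and z of lid_b_mid in the frame of tray_rails between 0.0145 and 0.0182 m and angle between lid_b's own z axis and vertical below 0.08 rad and angle between the x axis of lid_b and the x axis of tray_rails, either way round below 0.35 rad and linear speed of lid_b below 0.02 m/s and distance of each of lid_a, lid_c from where it was at the start of the episode below 0.025 m and angle between each of lid_a, lid_c's own z axis and vertical below 0.03 rad) or (horizontal distance between lid_c_mid and tray_rails below 0.025 m and z of lid_c_mid in the frame of tray_rails between 0.0145 and 0.0182 m and angle between lid_c's own z axis and vertical below 0.08 rad and angle between the x axis of lid_c and the x axis of tray_rails, either way round below 0.35 rad and linear speed of lid_c below 0.02 m/s and distance of each of lid_a, lid_b from where it was at the start of the episode below 0.025 m and angle between each of lid_a, lid_b's own z axis and vertical below 0.03 rad))); the robot touches nothing.
It fails at once if A lid is pressed on the surface plate with more than 25 N (contact force between any of lid_a, lid_b, lid_c and surface_plate above 25 N).
It fails at once if The lid is dropped or driven into the tray (more than 40 N between them) (contact force between any of lid_a, lid_b, lid_c and tray above 40 N).
It fails at once if A bystander (tin, timer, beaker, tape roll, marker) is moved by more than 30 mm (distance of any of septa_tin, timer, beaker, tape_roll, marker from where it was at the start of the episode above 0.03 m).
It also fails if it takes over 67 s, if anything falls off the work surface, if the arm or the gripper's body presses on something with over 40 N, if the wrist force passes 120 N, or if a joint passes its speed limit or range.

ROBOT

A 7-joint arm with a two-finger parallel gripper is mounted at the origin on a cart in front of the work surface, level with it; the furniture and walls round the work are solid. World frame = base frame: x ahead of the robot, y to its left, z up, the work surface at z = 0. Lengths are in m, angles in rad, forces in N, time in s.
With the tool pointing down it reaches from about 0.4 to 0.9 m from the base axis. Payload 5.5 kg.
Tool frame: the origin (TCP) lies between the finger pads; the fingertips stand 17 mm ahead of it and the grasp point (between the pads) lies 2 mm behind it (manip.tip_reach is the distance from the TCP to the fingertips, in m); z points along the fingers, y is the line along which they close (so a half turn about z gives the same grasp; the last joint's range is limited). The gripper opens to 92 mm and grips with 3 to 60 N. Pads are 19 mm wide; open, the fingers measure 130 mm over their backs; the gripper's body (75 mm by 190 mm) begins 47 mm behind the grasp point.
Start: joints at [-0.846, 0.501, -0.427, 1.55, 0.221, 1.138, -0.21], TCP at [0.29, 0.582, 0.244] pointing down, gripper open.
Joint ranges: [-2.88, 2.88], [-0.31, 2.03], [-1.54, 1.56], [0.2, 2.42], [-1.41, 4.55], [0.19, 2.02], [-2.57, 2.57]. Speed limits (rad/s): [2.57, 2.57, 3.14, 3.14, 3.14, 3.14, 3.14].

INTERFACE

Orientations are given as a unit quaternion [w, x, y, z].
In Python, from cell import manip gives the robot as it stands.
- The arm moves only by the tool apply_moves, never from a script. Its argument "series" is a list of rows, each an object with "dp": the shift along the tool's x, y, z in cm, a list of three; "twist": the turn about the tool's z in degrees. A call has 1 to 10 rows; each row shifts and turns the commanded pose from where the row before left it, along the tool's axes as they then stand; what a row does not reach is not made up. A row lasts 1/8 s, in which the tool goes at most 62.5 mm and 10.7 degrees, less where a joint would pass 70% of its speed; a pose out of reach is approached as far as the arm can. A call with a gripper value outside its range is refused whole. "fingers" is the finger opening in cm, from 0 to 9.18, set as the call begins (left out, the last holds). The fingers move at their own pace and stop on an object; "grip_force" is the grip in N (left out, the last holds). Time passes only in rows, so rows that do not move let the fingers close. It gives the time, the measured TCP pose, the force, the opening and the grip force at its end, in the units of the state.
- manip.observe(): the state, without advancing time (a new reading comes with each control period).
- manip.read_camera(name): name is "side" or "top"; returns a dict with "frame" (420x560x3 uint8, red, green, blue), "depth" (420x560 float32, m along the optical axis (not along the pixel's ray), 0 where there is no reading), "vertical_fov" (degrees; the focal length in pixels is half the picture's height over the tangent of half this angle, whatever the lens; pixels are square), "cx", "cy" (the principal point, pixels), "pose" (4x4, takes a point from camera to world coordinates). Camera axes: x right, y up, looking along -z (the intrinsics and any distortion apply to the point x, -y, -z); pixel columns grow to the right and rows downward; lengths in m; the calibration is good to about 2 mm. A picture is of the moment at which its call begins.
- manip.finish_job(): hands the job in; it is judged then, once.
The state is a dict: "t": time; "joint_positions": joint angles; "joint_velocities": joint speeds; "joint_efforts": joint torques, N m; "tcp_pos": TCP position; "tcp_rot": TCP orientation; "contact_force": force on the tool from outside, world axes, zero at the start; "wrist_torque": the same for the moment, N m; "gripper_width": opening from 0.0 (shut) to 1.0 (fully open); "gripper_force": force on a finger pad.
Only numpy, scipy, OpenCV 4.12 (cv2) and the standard library are available. Lean on these libraries where they do the work, as an engineer would, in place of code of your own. Each camera call takes 0.05 s, during which the arm holds its last target. There are 200 camera calls.

## Working session

There is one attempt and no reset: what is moved stays moved. The work goes in short steps, Python scripts to look and compute and a tool call to move; the robot and the scene stay as the last step left them, time stands still between calls to the robot, and variables do not carry over. Pictures are saved under pics/ and viewed, at most 10 in all, crops included, and the job is handed in when it is done.

Besides the shell and the picture viewer there is one more tool, called after "Emit:" as name(argument=value, ...) on one line, values as JSON. apply_moves: Moves the arm, as the interface text tells. Its arguments: {"type":"object","properties":{"series":{"type":"array","items":{"type":"object","properties":{"dp":{"type":"array","items":{"type":"number"}},"twist":{"type":"number"}}}},"fingers":{"type":"number"},"grip_force":{"type":"number"}},"required":["series"]}

```bash
mkdir -p pics
cat > h.py <<'E'
import numpy as np,cv2
from cell import manip
def cam(n):
    c=manip.read_camera(n); c['f']=210/np.tan(np.radians(c['vertical_fov'])/2); return c
def world(c):
    H,W=c['depth'].shape; u,v=np.meshgrid(np.arange(W),np.arange(H)); d=c['depth']
    P=np.stack([(u-c['cx'])/c['f']*d,-(v-c['cy'])/c['f']*d,-d],-1)
    return P@c['pose'][:3,:3].T+c['pose'][:3,3]
def ray(c,u,v,z):
    d=c['pose'][:3,:3]@np.array([(u-c['cx'])/c['f'],-(v-c['cy'])/c['f'],-1]); o=c['pose'][:3,3]
    return o+d*(z-o[2])/d[2]
E
python3 - <<'E'
from h import *
for n in('top','side'):
    c=cam(n); cv2.imwrite(f'pics/{n}0.png',c['frame'][:,:,::-1]); np.savez(f'{n}0.npz',**{k:v for k,v in c.items()})
    print(n,{k:v for k,v in c.items() if k not in('frame','depth')})
print(manip.observe(),manip.tip_reach)
E
```

```text
top {'vertical_fov': 56.943333433035775, 'cx': 287.25419357132273, 'cy': 209.28422163784745, 'pose': array([[ 0.02788979,  0.99112056, -0.13000841,  0.31827275],
       [-0.99953178,  0.02928812,  0.00885577,  0.03901845],
       [ 0.01258483,  0.12970056,  0.99147334,  1.40956083],
       [ 0.        ,  0.        ,  0.        ,  1.        ]]), 'f': np.float64(387.2284099738763)}
side {'vertical_fov': 57.55923410115971, 'cx': 275.57431385717155, 'cy': 214.4499360147023, 'pose': array([[ 0.92977804,  0.24695271, -0.2729966 ,  0.03728264],
       [-0.36810274,  0.63101785, -0.68287397, -1.07192751],
       [ 0.00362815,  0.73541202,  0.67761051,  1.17238518],
       [ 0.        ,  0.        ,  0.        ,  1.        ]]), 'f': np.float64(382.3106849232828)}
{'t': 0.1, 'joint_positions': array([-0.84576332,  0.501728  , -0.42679076,  1.55132471,  0.22078953,
        1.13833355, -0.21029625]), 'joint_velocities': array([ 0.00052008, -0.00214867, -0.00123131, -0.00318114, -0.0009232 ,
       -0.00089355, -0.00093329]), 'joint_efforts': array([-1.19251703e-02, -5.67874753e+01, -5.83863750e+00, -2.79916245e+01,
       -6.89632678e-02,  2.40130821e-02,  3.61965340e-05]), 'tcp_pos': array([0.28941067, 0.5813434 , 0.24280557]), 'tcp_rot': array([-2.24544753e-04,  2.28855656e-01,  9.73459977e-01, -8.43157809e-04]), 'contact_force': array([-0.76334584, -0.1051519 ,  1.04768623]), 'wrist_torque': array([-0.00382525, -0.01659804,  0.01065855]), 'gripper_force': 0.0, 'gripper_width': 1.001392496225917} 0.017
```

View pics/top0.png

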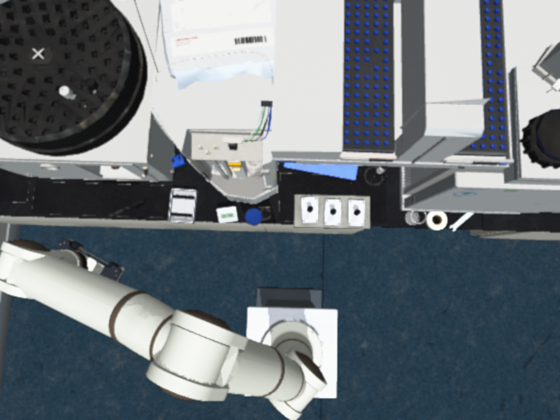

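View pics/side0.png

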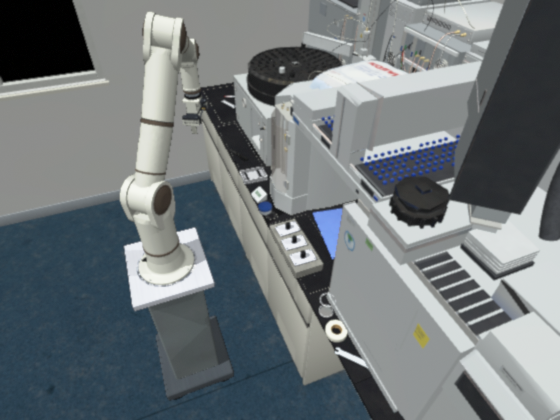

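The top view shows the surface plate at about (332,211) with lid knobs near (309,207), (333,210) and (356,210). The tray is at (183,205), the timer at (227,214) and the tin at (254,216). Machines stand behind the bench.

Run:
```python
from h import *
c=dict(np.load('top0.npz')); s=dict(np.load('side0.npz'))
W=world(c)
np.set_printoptions(precision=3,suppress=True)
for u,v in [(333,211),(309,198),(320,222),(183,205),(183,192),(183,215),(227,214),(254,216),(232,190),(265,190),(215,170),(320,170),(400,185),(414,217),(436,220),(330,160),(180,175),(310,185)]: print((u,v),W[v,u])
# heightmap: x-profile per y
for y in np.arange(-.3,.56,.05):
    r=[]
    for x in np.arange(.3,.85,.04):
        m=(abs(W[...,0]-x)<.02)&(abs(W[...,1]-y)<.025)&(c['depth']>0)
        r.append(W[m][:,2].max() if m.any() else np.nan)
    print('%.2f'%y,np.array(r).round(2))
def up(n,c,a,b,d,e):
    im=c['frame'][b:e,a:d,::-1]; k=min(800/(d-a),600/(e-b)); return cv2.resize(im,None,fx=k,fy=k,interpolation=cv2.INTER_CUBIC)
cv2.imwrite('pics/c1.png',up('t',c,150,160,390,240)); 
W2=world(s)
for n,cc,WW in(('t',c,W),('s',s,W2)):
    hsv=cv2.cvtColor(cc['frame'],cv2.COLOR_RGB2GRAY)
    m=((hsv<70)&(WW[...,2]>.066)&(WW[...,2]<.11)&(WW[...,0]<.7)&(abs(WW[...,1])<.3)).astype(np.uint8)
    k,l,st,ce=cv2.connectedComponentsWithStats(m)
    for i in range(1,k):
        if st[i,4]>8: print(n,ce[i],st[i],ray(cc,*ce[i],.075),np.median(WW[l==i],0))
```

```text
(333, 211) [ 0.491 -0.131  0.084]
(309, 198) [ 0.538 -0.049  0.059]
(320, 222) [ 0.455 -0.09   0.051]
(183, 205) [0.507 0.408 0.003]
(183, 192) [0.556 0.411 0.001]
(183, 215) [0.47  0.404 0.008]
(227, 214) [0.476 0.242 0.029]
(254, 216) [0.472 0.145 0.029]
(232, 190) [0.53  0.203 0.216]
(265, 190) [0.549 0.104 0.128]
(215, 170) [0.592 0.258 0.219]
(320, 170) [ 0.652 -0.091  0.009]
(400, 185) [ 0.603 -0.385  0.017]
(414, 217) [ 0.488 -0.441 -0.001]
(436, 220) [ 0.48  -0.522 -0.002]
(330, 160) [ 0.557 -0.067  0.514]
(180, 175) [0.619 0.427 0.001]
(310, 185) [ 0.596 -0.055  0.002]
-0.30 [-0.81 -0.8  -0.8  -0.81  0.01  0.01  0.73  0.73  0.74  0.73  0.73  0.73
  0.73  0.73]
-0.25 [-0.81 -0.8  -0.8   0.06  0.07  0.07  0.73  0.73  0.74  0.73  0.73  0.73
  0.73  0.73]
-0.20 [-0.8  -0.8  -0.8   0.05  0.08  0.09  0.73  0.73  0.73  0.73  0.73  0.73
  0.73  0.73]
-0.15 [-0.8  -0.81 -0.81  0.05  0.07  0.09  0.55  0.57  0.57  0.57  0.57  0.57
  0.57  0.57]
-0.10 [-0.81 -0.81 -0.81  0.05  0.07  0.09  0.6   0.6   0.6   0.6   0.6   0.6
  0.6   0.6 ]
-0.05 [-0.81 -0.8  -0.8   0.05  0.07  0.09  0.6   0
[... 966 characters left out ...]
0.68  0.65 -0.81 -0.81  0.01  0.01  0.01  0.29  0.29  0.29  0.41  0.42
  0.42  0.42]
0.55 [ 0.66  0.65 -0.8  -0.81  0.01  0.02  0.02  0.29  0.29  0.42  0.42  0.44
  0.44  0.41]
t [309.5 208.5] [308 207   4   4  14] [ 0.498 -0.05   0.075] [ 0.496 -0.049  0.088]
t [332.533 211.133] [331 209   4   5  15] [ 0.491 -0.131  0.075] [ 0.491 -0.13   0.087]
t [356.562 211.75 ] [355 210   4   5  16] [ 0.492 -0.214  0.075] [ 0.49  -0.212  0.088]
s [287.421 225.579] [286 223   4   6  19] [ 0.5   -0.046  0.075] [ 0.496 -0.055  0.084]
s [293.882 239.059] [293 236   3   7  17] [ 0.494 -0.126  0.075] [ 0.49  -0.136  0.087]
s [302.636 254.136] [301 251   4   7  22] [ 0.493 -0.211  0.075] [ 0.489 -0.219  0.086]
```

View pics/c1.png

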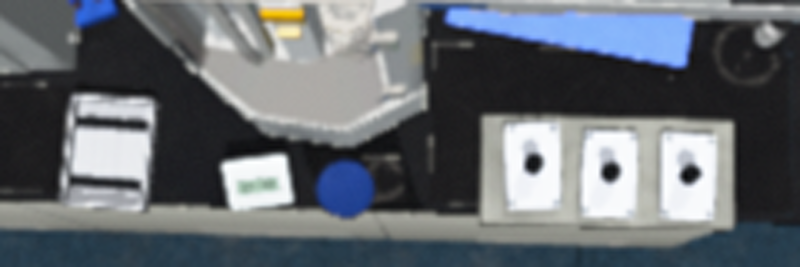

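The close-up shows the three lids with black knobs, nearly square to the world axes, the left one turned slightly. The tray rails lie at x-spacing as described. Next I check the overhang and clearance, and the lid and tray yaw.

Run:
```python
from h import *
np.set_printoptions(precision=3,suppress=True,linewidth=150)
c=dict(np.load('top0.npz')); s=dict(np.load('side0.npz'))
W=[world(c)[c['depth']>0],world(s)[s['depth']>0]]
print('min x by z band (rows y; cols z .1-.2 ..)')
zb=[.1,.15,.2,.25,.3,.35,.4,.45,.5,.6,.8]
for y in np.arange(-.35,.56,.05):
    r=[]
    for a,b in zip(zb,zb[1:]):
        P=np.concatenate([w[(abs(w[:,1]-y)<.025)&(w[:,2]>a)&(w[:,2]<b)&(w[:,0]>.4)] for w in W])
        r.append(np.percentile(P[:,0],1) if len(P)>3 else np.nan)
    print('%.2f'%y,np.array(r))
g=cv2.cvtColor(c['frame'],cv2.COLOR_RGB2GRAY); w=world(c)
def comp(m,z,name,mn):
    k,l,st,ce=cv2.connectedComponentsWithStats(m.astype(np.uint8))
    for i in range(1,k):
        if st[i,4]<mn: continue
        v,u=np.nonzero(l==i); P=np.array([ray(c,a,b,z)[:2] for a,b in zip(u,v)],np.float32)
        ctr,sz,ang=cv2.minAreaRect(P); print(name,st[i],ctr,sz,ang)
reg=(w[...,0]>.43)&(w[...,0]<.56)
lid=reg&(w[...,1]<.02)&(w[...,1]>-.26)&(g>205)&(w[...,2]>.03)
comp(lid,.061,'lid',60)
reg2=(w[...,0]>.42)&(w[...,0]<.6)&(w[...,1]>.34)&(w[...,1]<.47)&(c['depth']>0)
comp(reg2&(g>90)&(w[...,2]<.1),.015,'tray',60)
comp(reg2&(g<80)&(w[...,2]<.1)&(w[...,1]>.38)&(w[...,1]<.435)&(w[...,0]>.45)&(w[...,0]<.555),.009,'rail',10)
```

```text
min x by z band (rows y; cols z .1-.2 ..)
-0.35 [  nan   nan   nan   nan   nan   nan   nan 0.554 0.553 0.604]
-0.30 [  nan   nan   nan   nan   nan   nan   nan 0.554 0.554 0.554]
-0.25 [  nan   nan   nan   nan   nan   nan   nan 0.555 0.551 0.552]
-0.20 [  nan   nan   nan   nan   nan   nan   nan 0.555 0.554 0.555]
-0.15 [  nan   nan   nan   nan   nan   nan   nan 0.554 0.554   nan]
-0.10 [  nan   nan   nan   nan   nan   nan   nan 0.555 0.554   nan]
-0.05 [  nan   nan   nan   nan   nan   nan   nan 0.55  0.555 1.247]
-0.00 [  nan   nan   nan   nan   nan   nan   nan 0.55  0.555 1.236]
0.05 [0.562 0.563 0.563 0.563 0.563 0.562 0.563 0.553 0.556 1.24 ]
0.10 [0.532 0.536 0.536 0.537 0.537 0.536 0.539 0.556 0.781 1.215]
0.15 [0.521 0.524 0.524 0.524 0.524 0.524 0.524 0.596 0.773 1.219]
0.20 [0.524 0.528 0.527 0.527 0.527 0.527 0.529 0.597 0.763 1.237]
0.25 [0.531 0.534 0.534 0.534 0.535 0.535 0.537 0.587 0.767 1.237]
0.30 [0.564 0.577 0.563 0.563 0.567 0.567 0.569 0.585 0.762 1.237]
0.35 [  nan   nan   nan   nan   nan   nan 0.632 0.624 0.769 1.238]
0.40 [  nan   nan   nan   nan   nan   nan 0.6
[... 707 characters left out ...]
05630827322602272) 0.5842878818511963
lid [348 200  17  26 347] (0.49084603786468506, -0.21507371962070465) (0.08916715532541275, 0.0562722347676754) 0.12191364914178848
tray [ 166  188   62   43 1017] (0.4932094216346741, 0.34631043672561646) (0.23462370038032532, 0.13349342346191406) 78.80123901367188
rail [176 195  15   4  33] (0.5380010008811951, 0.4083439111709595) (0.05197791010141373, 0.007885605096817017) 87.57431030273438
rail [175 213  15   3  31] (0.47338247299194336, 0.40793371200561523) (0.007308137137442827, 0.05089139938354492) 1.681754231452942
rail [215 231   9   5  42] (0.40831324458122253, 0.27048465609550476) (0.014453113079071045, 0.029142379760742188) 1.6517903804779053
```

Emit:
apply_moves(series=[{"dp":[0,0,0],"twist":-8.8},{"dp":[0,0,0],"twist":-8.8},{"dp":[0,0,0],"twist":-8.8},{"dp":[-3,-3,0],"twist":0},{"dp":[-3,-4,0],"twist":0},{"dp":[-3,-4,0],"twist":0},{"dp":[-3,-4,0],"twist":0},{"dp":[-3,-4,0],"twist":0},{"dp":[0,-5,0],"twist":0},{"dp":[0,-5,0],"twist":0}], fingers=0)

```text
t: 1.35
tcp_pos: [0.4393, 0.2898, 0.2431]
tcp_rot: [-0.0, 0.001, 1.0, -0.0]
contact_force: [0.7, -0.1, -0.2]
gripper_width: 0.01
gripper_force: 0.0
```

Emit:
apply_moves(series=[{"dp":[0,-5,0]},{"dp":[0,-5,0]},{"dp":[0,-5,0]},{"dp":[0,-5,0]},{"dp":[0,-5,2]},{"dp":[-0.5,-5,3]},{"dp":[-1,-4,4]},{"dp":[-1,0,4]},{"dp":[0,0,1]},{"dp":[0,0,0]}])

```text
schema error: expected keys dp, twist
```

Run:
```python
from h import *
o=manip.observe(); print(o['tcp_pos'],o['contact_force'],o['joint_positions'].round(2))
c=cam('side'); im=c['frame'][195:285,250:340,::-1]; cv2.imwrite('pics/s1.png',cv2.resize(im,(600,600),interpolation=2))
```

```text
[0.43934299 0.28980902 0.24314139] [ 0.66030378 -0.05546463 -0.17299875] [-0.23  0.28 -0.48  1.86  0.15  1.04  0.8 ]
```

View pics/s1.png

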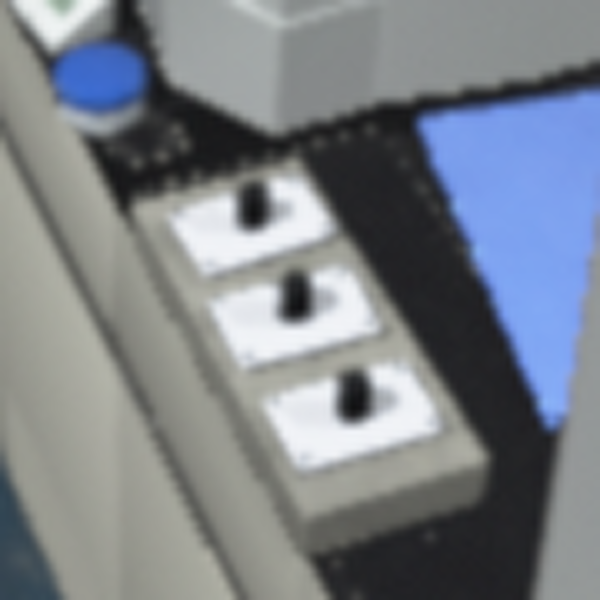

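The move was refused because each row must carry a twist, so nothing moved. The picture shows the three lids lying undisturbed, knobs at about (255,205), (295,295) and (353,395) in the crop.

Emit:
apply_moves(series=[{"dp":[0,-5,0],"twist":0},{"dp":[0,-5,0],"twist":0},{"dp":[0,-5,0],"twist":0},{"dp":[0,-5,0],"twist":0},{"dp":[0,-5,2],"twist":0},{"dp":[-0.5,-5,3],"twist":0},{"dp":[-1,-4,4],"twist":0},{"dp":[-1,0,4],"twist":0},{"dp":[0,0,1],"twist":0},{"dp":[0,0,0],"twist":0}])

```text
t: 2.65
tcp_pos: [0.4633, -0.0474, 0.1035]
tcp_rot: [-0.001, -0.0, 1.0, 0.0]
contact_force: [0.3, -0.2, 0.1]
gripper_width: 0.006
gripper_force: 0.0
```

Emit:
apply_moves(series=[{"dp":[0,-0.2,1],"twist":0},{"dp":[0,0,0.6],"twist":0},{"dp":[0,0,0.4],"twist":0},{"dp":[0,0,0.2],"twist":0},{"dp":[0,0,0.1],"twist":0},{"dp":[0,0,0],"twist":0},{"dp":[0,0,0],"twist":0}])

```text
t: 3.52
tcp_pos: [0.464, -0.0502, 0.0808]
tcp_rot: [0.0, 0.0, 1.0, 0.0]
contact_force: [-0.4, -0.5, -0.1]
gripper_width: 0.01
gripper_force: 0.0
```

Tip is at 0.064, about 3 mm above the lid.

Emit:
apply_moves(series=[{"dp":[0,0,0.1],"twist":0},{"dp":[0,0,0.1],"twist":0},{"dp":[0,0,0.05],"twist":0},{"dp":[0,0,0],"twist":0},{"dp":[0,0,0],"twist":0}])

```text
t: 4.15
tcp_pos: [0.4639, -0.0502, 0.0783]
tcp_rot: [-0.0, 0.0, 1.0, -0.0]
contact_force: [-2.0, 1.2, 3.3]
gripper_width: 0.006
gripper_force: 1.8
```

Emit:
apply_moves(series=[{"dp":[0,0,0.05],"twist":0},{"dp":[0,0,0],"twist":0},{"dp":[0,0,0],"twist":0}])

```text
t: 4.53
tcp_pos: [0.4639, -0.0502, 0.0783]
tcp_rot: [-0.0, 0.001, 1.0, -0.0]
contact_force: [-2.9, 0.4, 9.7]
gripper_width: 0.01
gripper_force: 4.8
```

Emit:
apply_moves(series=[{"dp":[0,0,-1.5],"twist":0},{"dp":[0.5,-4,0],"twist":0},{"dp":[0,-4,0],"twist":0},{"dp":[0,0,0],"twist":0},{"dp":[0,0,0.8],"twist":0},{"dp":[0,0,0.4],"twist":0},{"dp":[0,0,0.1],"twist":0},{"dp":[0,0,0.1],"twist":0},{"dp":[0,0,0],"twist":0}])

```text
t: 5.65
tcp_pos: [0.4589, -0.1299, 0.0787]
tcp_rot: [-0.0, 0.0, 1.0, 0.0]
contact_force: [0.2, -0.6, -1.2]
gripper_width: 0.0
gripper_force: 0.0
```

Emit:
apply_moves(series=[{"dp":[0,0,0.05],"twist":0},{"dp":[0,0,0],"twist":0},{"dp":[0,0,0],"twist":0}])

```text
t: 6.02
tcp_pos: [0.459, -0.1302, 0.0783]
tcp_rot: [0.0, 0.0, 1.0, 0.0]
contact_force: [0.6, 0.4, 0.0]
gripper_width: 0.004
gripper_force: 0.4
```

Emit:
apply_moves(series=[{"dp":[0,0,0.05],"twist":0},{"dp":[0,0,0],"twist":0},{"dp":[0,0,0],"twist":0}])

```text
t: 6.4
tcp_pos: [0.4587, -0.1302, 0.0777]
tcp_rot: [-0.0, 0.001, 1.0, 0.0]
contact_force: [-0.9, 0.1, 1.8]
gripper_width: 0.004
gripper_force: 1.2
```

Emit:
apply_moves(series=[{"dp":[0,0,0.03],"twist":0},{"dp":[0,0,0],"twist":0},{"dp":[0,0,0],"twist":0}])

```text
t: 6.78
tcp_pos: [0.4585, -0.1302, 0.0773]
tcp_rot: [-0.0, 0.001, 1.0, 0.0]
contact_force: [-3.2, 0.8, 3.3]
gripper_width: 0.006
gripper_force: 1.7
```

Emit:
apply_moves(series=[{"dp":[0,0,0.05],"twist":0},{"dp":[0,0,0.05],"twist":0},{"dp":[0,0,0],"twist":0}])

```text
t: 7.15
tcp_pos: [0.458, -0.1302, 0.0762]
tcp_rot: [-0.001, 0.001, 1.0, 0.0]
contact_force: [-5.6, 1.4, 5.1]
gripper_width: 0.004
gripper_force: 2.9
```

Emit:
apply_moves(series=[{"dp":[0,0,0.05],"twist":0},{"dp":[0,0,0.05],"twist":0},{"dp":[0,0,0],"twist":0},{"dp":[0,0,0],"twist":0}])

```text
t: 7.65
tcp_pos: [0.4578, -0.1302, 0.0757]
tcp_rot: [-0.001, 0.001, 1.0, 0.0]
contact_force: [-6.5, 1.0, 10.5]
gripper_width: 0.004
gripper_force: 6.2
```

Emit:
apply_moves(series=[{"dp":[0,0,-1],"twist":0},{"dp":[0,0,-3],"twist":0},{"dp":[-1,0,-1],"twist":0},{"dp":[0,0,0],"twist":0}])

```text
t: 8.15
tcp_pos: [0.4715, -0.1305, 0.1265]
tcp_rot: [0.002, 0.0, 1.0, -0.0]
contact_force: [-0.1, -0.3, 0.5]
gripper_width: 0.006
gripper_force: 0.0
```

Run:
```python
from h import *
np.set_printoptions(precision=3,suppress=True,linewidth=150)
o=manip.observe(); print(o['tcp_pos'],o['joint_positions'])
c=cam('side'); d0=np.load('side0.npz')['depth']; w=world(c)
m=(abs(c['depth']-d0)>.02)&(c['depth']>0)
P=w[m]
for z in np.arange(.05,.8,.05):
    q=P[(P[:,2]>z)&(P[:,2]<z+.05)&(P[:,0]>.2)&(P[:,1]<.2)&(P[:,1]>-.4)]
    if len(q)>4: print('%.2f'%z,np.percentile(q[:,0],98),np.percentile(q[:,1],[2,98]))
im=c['frame'][60:330,120:480,::-1]; cv2.imwrite('pics/s2.png',cv2.resize(im,(800,600),interpolation=2))
```

```text
[ 0.471 -0.13   0.126] [ 0.396  0.354 -0.212  2.055  0.108  0.738  1.687]
0.05 0.7689519347446978 [-0.356  0.069]
0.10 0.5977480651823176 [-0.148  0.118]
0.15 0.5050596979848353 [-0.219 -0.045]
0.20 0.5045461893088918 [-0.225 -0.041]
0.25 0.5051047804874885 [-0.181 -0.125]
0.30 0.5048978742207735 [-0.169 -0.121]
0.35 0.5012709698408085 [-0.168 -0.124]
0.40 0.4988685959301935 [-0.177 -0.125]
0.45 0.5090201738675796 [-0.186 -0.137]
0.50 0.5553456799724868 [-0.18  -0.092]
0.55 0.4561493040360429 [-0.165 -0.126]
0.60 0.4081454332604992 [-0.16  -0.122]
0.65 0.5551405364743273 [-0.156 -0.114]
0.70 0.32117021230166864 [-0.15  -0.113]
0.75 0.27264539480631944 [-0.14  -0.099]
```

View pics/s2.png

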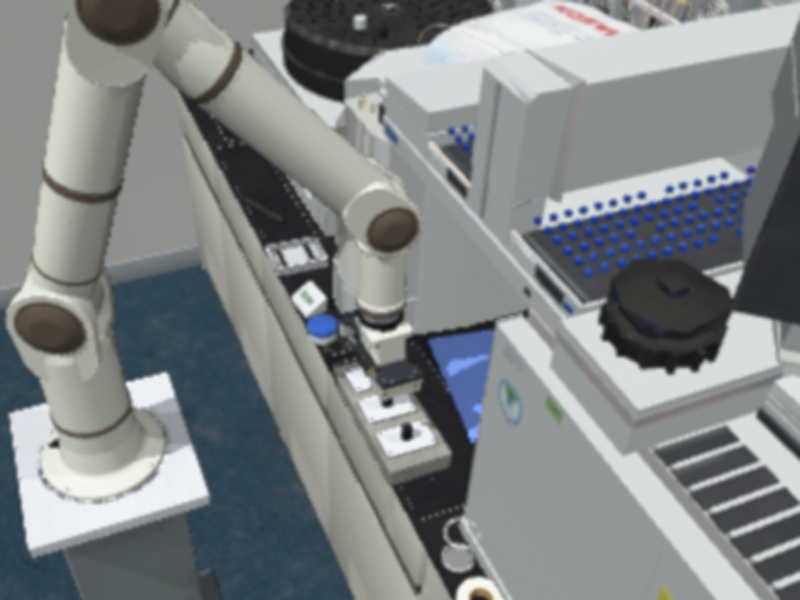

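The picture shows the closed gripper over the middle lid, with the wrist joint at (385,225) in front of the white machine face. I'm checking the lower edge of that overhang before reaching over.

Run:
```python
from h import *
np.set_printoptions(precision=3,suppress=True,linewidth=150)
s=dict(np.load('side0.npz')); w=world(s); ok=s['depth']>0
for y in np.arange(-.3,.06,.03):
    q=w[ok&(abs(w[...,1]-y)<.015)&(w[...,0]>.535)&(w[...,0]<.575)&(w[...,2]>.25)]
    print('%.2f'%y,np.sort(q[:,2])[:4] if len(q) else None)
c=cam('side'); m=(abs(c['depth']-s['depth'])>.02)&(c['depth']>0); P=world(c)[m]
for z in np.arange(.38,.56,.02):
    q=P[(P[:,2]>z)&(P[:,2]<z+.02)&(P[:,0]>.2)&(abs(P[:,1]+.13)<.1)]
    if len(q)>4: print('%.2f'%z,np.percentile(q[:,0],[50,95,100]))
```

```text
-0.30 [0.48  0.482 0.483 0.483]
-0.27 [0.48  0.481 0.483 0.484]
-0.24 [0.481 0.483 0.484 0.485]
-0.21 [0.482 0.482 0.483 0.484]
-0.18 [0.483 0.484 0.485 0.485]
-0.15 [0.482 0.484 0.484 0.484]
-0.12 [0.482 0.483 0.483 0.487]
-0.09 [0.482 0.483 0.483 0.484]
-0.06 [0.482 0.483 0.484 0.484]
-0.03 [0.483 0.483 0.484 0.484]
-0.00 [0.483 0.486 0.487 0.488]
0.03 [0.481 0.482 0.486 0.487]
0.38 [0.457 0.494 0.501]
0.40 [0.454 0.491 0.499]
0.42 [0.453 0.485 0.495]
0.44 [0.463 0.5   0.505]
0.46 [0.455 0.505 0.511]
0.48 [0.452 0.505 0.557]
0.50 [0.454 0.502 0.513]
0.52 [0.43  0.481 0.491]
0.54 [0.419 0.463 0.558]
0.56 [0.388 0.438 0.447]
```

Emit:
apply_moves(series=[{"dp":[0,0,0],"twist":10},{"dp":[0,0,0],"twist":10},{"dp":[0,0,0],"twist":10},{"dp":[0,0,0],"twist":10},{"dp":[0,0,0],"twist":10},{"dp":[0,0,0],"twist":10},{"dp":[0,0,0],"twist":10},{"dp":[0,0,0],"twist":10},{"dp":[0,0,0],"twist":10},{"dp":[0,0,0],"twist":0}], fingers=9.18)

```text
t: 9.5
tcp_pos: [0.4681, -0.1301, 0.1244]
tcp_rot: [-0.001, 0.707, 0.707, -0.001]
contact_force: [-0.7, 0.3, -0.3]
gripper_width: 0.99
gripper_force: 0.0
```

Emit:
apply_moves(series=[{"dp":[0,0,1],"twist":0},{"dp":[0,0,1],"twist":0},{"dp":[0,0,1],"twist":0},{"dp":[0,0,1],"twist":0},{"dp":[0,0,0.3],"twist":0},{"dp":[0,0,0.2],"twist":0},{"dp":[0,0,0],"twist":0},{"dp":[0,0,0],"twist":0}])

```text
t: 10.5
tcp_pos: [0.4692, -0.1303, 0.0807]
tcp_rot: [0.0, 0.707, 0.707, 0.0]
contact_force: [0.1, -0.2, -0.2]
gripper_width: 1.004
gripper_force: 0.0
```

Emit:
apply_moves(series=[{"dp":[0,0,0.1],"twist":0},{"dp":[0,0,0.1],"twist":0},{"dp":[0,0,0.05],"twist":0},{"dp":[0,0,0.05],"twist":0},{"dp":[0,0,0],"twist":0}])

```text
t: 11.12
tcp_pos: [0.4693, -0.1303, 0.0776]
tcp_rot: [0.0, 0.707, 0.707, 0.0]
contact_force: [0.6, 0.8, 1.5]
gripper_width: 1.002
gripper_force: 1.0
```

Emit:
apply_moves(series=[{"dp":[0,0,0.05],"twist":0},{"dp":[0,0,0.05],"twist":0},{"dp":[0,0,0],"twist":0},{"dp":[0,0,0],"twist":0}])

```text
t: 11.62
tcp_pos: [0.4697, -0.1303, 0.0768]
tcp_rot: [0.001, 0.707, 0.707, 0.0]
contact_force: [3.1, 0.4, 3.1]
gripper_width: 0.997
gripper_force: 1.8
```

Emit:
apply_moves(series=[{"dp":[0,0,0.05],"twist":0},{"dp":[0,0,0.05],"twist":0},{"dp":[0,0,0],"twist":0},{"dp":[0,0,0],"twist":0}])

```text
t: 12.12
tcp_pos: [0.4701, -0.1303, 0.0759]
tcp_rot: [0.001, 0.707, 0.707, 0.001]
contact_force: [5.5, 1.0, 4.6]
gripper_width: 0.998
gripper_force: 2.8
```

Emit:
apply_moves(series=[{"dp":[0,0,0.05],"twist":0},{"dp":[0,0,0.05],"twist":0},{"dp":[0,0,0],"twist":0},{"dp":[0,0,0],"twist":0}])

```text
t: 12.62
tcp_pos: [0.4703, -0.1303, 0.0755]
tcp_rot: [0.001, 0.707, 0.707, 0.001]
contact_force: [2.5, 1.8, 10.6]
gripper_width: 1.001
gripper_force: 6.0
```

Emit:
apply_moves(series=[{"dp":[0,0,-1],"twist":0},{"dp":[0,0,-4],"twist":0},{"dp":[0,2.2,0],"twist":-10},{"dp":[0,0,0],"twist":-10},{"dp":[0,0,0],"twist":-10},{"dp":[0,0,0],"twist":-10},{"dp":[0,0,0],"twist":-10},{"dp":[0,0,0],"twist":-10},{"dp":[0,0,0],"twist":-10},{"dp":[0,0,0],"twist":-10}], fingers=5)

```text
t: 13.88
tcp_pos: [0.4878, -0.1303, 0.1232]
tcp_rot: [-0.003, 0.085, 0.996, -0.0]
contact_force: [0.6, 0.4, 0.3]
gripper_width: 0.541
gripper_force: 0.0
```

Emit:
apply_moves(series=[{"dp":[0,0,0],"twist":-10},{"dp":[0,0,0],"twist":0}])

```text
t: 14.12
tcp_pos: [0.4884, -0.1305, 0.1234]
tcp_rot: [-0.002, 0.002, 1.0, 0.0]
contact_force: [0.0, -0.2, -0.4]
gripper_width: 0.547
gripper_force: 0.0
```

Run:
```python
from h import *
o=manip.observe(); print(o['tcp_pos'],o['tcp_rot'].round(3),o['gripper_width'])
c=cam('side'); im=c['frame'][195:285,250:340,::-1]; cv2.imwrite('pics/s3.png',cv2.resize(im,(600,600),interpolation=2))
```

```text
[ 0.48841565 -0.13045727  0.12338123] [-0.002  0.002  1.     0.   ] 0.5467692000983457
```

View pics/s3.png

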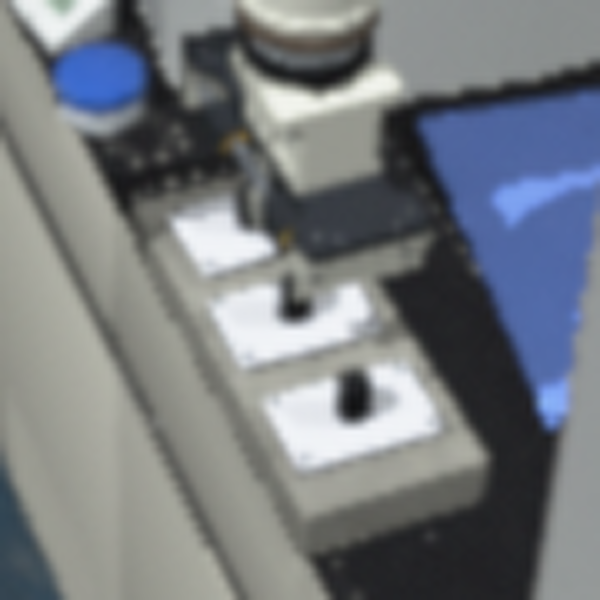

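The middle lid lies where it was, knob at (294,298), with the open fingers above it. Descending to grasp.

Emit:
apply_moves(series=[{"dp":[-0.3,0,1],"twist":0},{"dp":[0,0,1],"twist":0},{"dp":[0,0,1],"twist":0},{"dp":[0,0,0.8],"twist":0},{"dp":[0,0,0.3],"twist":0},{"dp":[0,0,0.1],"twist":0},{"dp":[0,0,0],"twist":0},{"dp":[0,0,0],"twist":0}])

```text
t: 15.18
tcp_pos: [0.4941, -0.1304, 0.0827]
tcp_rot: [0.0, 0.001, 1.0, -0.0]
contact_force: [0.5, 0.2, -0.1]
gripper_width: 0.543
gripper_force: 0.0
```

Emit:
apply_moves(series=[{"dp":[0,0,0],"twist":0},{"dp":[0,0,0],"twist":0},{"dp":[0,0,0],"twist":0},{"dp":[0,0,0],"twist":0},{"dp":[0,0,0],"twist":0},{"dp":[0,0,0],"twist":0}], fingers=0, grip_force=20)

```text
t: 15.92
tcp_pos: [0.4939, -0.1303, 0.0824]
tcp_rot: [0.0, 0.001, 1.0, -0.0]
contact_force: [-0.1, -0.2, 1.1]
gripper_width: 0.228
gripper_force: 20.0
```

Emit:
apply_moves(series=[{"dp":[0,0,-0.3],"twist":0},{"dp":[0,0,-1],"twist":0},{"dp":[0,0,-2],"twist":0},{"dp":[0,0,-3],"twist":0},{"dp":[1,0,-3],"twist":0},{"dp":[2,0,-2],"twist":0},{"dp":[2,0,0],"twist":0},{"dp":[0.4,1,0],"twist":0},{"dp":[0,2,0],"twist":0},{"dp":[0,3,0],"twist":0}])

```text
t: 17.18
tcp_pos: [0.4404, -0.0695, 0.1956]
tcp_rot: [0.0, 0.001, 1.0, 0.0]
contact_force: [0.4, 1.1, -2.8]
gripper_width: 0.225
gripper_force: 20.0
```

Emit:
apply_moves(series=[{"dp":[0,4,0],"twist":0},{"dp":[0,4,0],"twist":0},{"dp":[0,4,0],"twist":0},{"dp":[0,4,0],"twist":0},{"dp":[0,4,0],"twist":0},{"dp":[0,4,0],"twist":0},{"dp":[0,4,0],"twist":0},{"dp":[0,4,0],"twist":0},{"dp":[0,4,0],"twist":0},{"dp":[0,4,0],"twist":0}])

```text
t: 18.42
tcp_pos: [0.4398, 0.3321, 0.1953]
tcp_rot: [-0.0, 0.0, 1.0, 0.0]
contact_force: [0.9, -0.2, -2.9]
gripper_width: 0.227
gripper_force: 20.0
```

Emit:
apply_moves(series=[{"dp":[0,4,0],"twist":0},{"dp":[-1,3,0],"twist":0},{"dp":[-2,1,0],"twist":0},{"dp":[-2,0,0],"twist":0},{"dp":[-1.5,0,0],"twist":0},{"dp":[0,0,0],"twist":0},{"dp":[0,0,0],"twist":0}])

```text
t: 19.3
tcp_pos: [0.5044, 0.4099, 0.1952]
tcp_rot: [-0.001, 0.0, 1.0, -0.0]
contact_force: [-0.7, -0.1, -2.8]
gripper_width: 0.228
gripper_force: 20.0
```

Run:
```python
from h import *
o=manip.observe(); print(o['tcp_pos'],o['tcp_rot'].round(3),o['gripper_width'])
c=cam('side'); im=c['frame'][120:225,180:320,::-1]; cv2.imwrite('pics/s4.png',cv2.resize(im,(800,600),interpolation=2))
```

```text
[0.50440404 0.40988806 0.19523376] [-0.001  0.     1.    -0.   ] 0.228011226537469
```

View pics/s4.png

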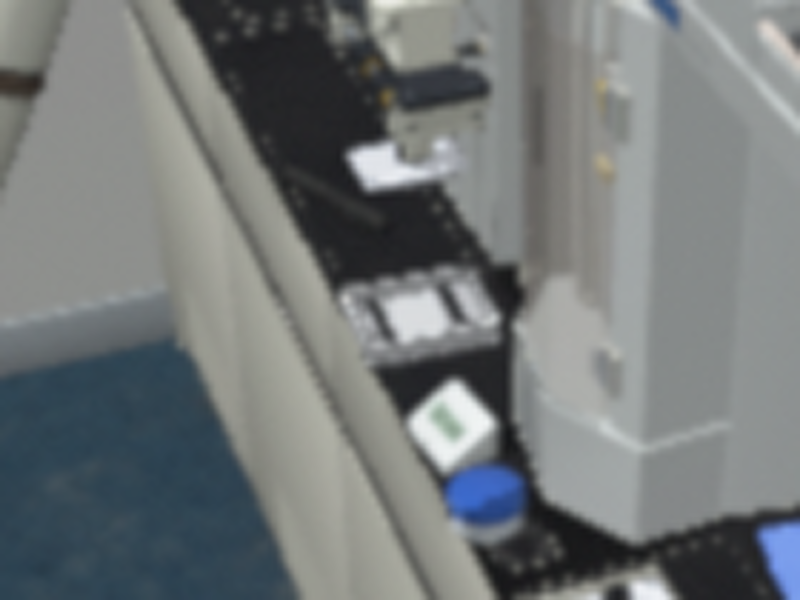

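The lid is held level above the tray, its far corner near (455,160) in the crop. The tray is at (420,310), clear of the marker. Lowering.

Emit:
apply_moves(series=[{"dp":[-0.4,-0.2,2],"twist":0},{"dp":[0,0,3],"twist":0},{"dp":[0,0,3],"twist":0},{"dp":[0,0,3],"twist":0},{"dp":[0,0,2],"twist":0},{"dp":[0,0,1],"twist":0},{"dp":[0,0,0],"twist":0},{"dp":[0,0,0],"twist":0}])

```text
t: 20.35
tcp_pos: [0.5101, 0.4085, 0.0566]
tcp_rot: [0.001, 0.0, 1.0, 0.001]
contact_force: [-0.1, -0.7, -2.4]
gripper_width: 0.224
gripper_force: 20.0
```

Run:
```python
from h import *
o=manip.observe(); print(o['tcp_pos'],o['contact_force'])
c=cam('side'); im=c['frame'][145:201,215:290,::-1]; cv2.imwrite('pics/s5.png',cv2.resize(im,(800,597),interpolation=2))
print(ray(c,253.5,174,.015))
```

```text
[0.5100635  0.40845435 0.05656922] [-0.09826843 -0.71123095 -2.44011029]
[0.51072295 0.41507794 0.015     ]
```

View pics/s5.png

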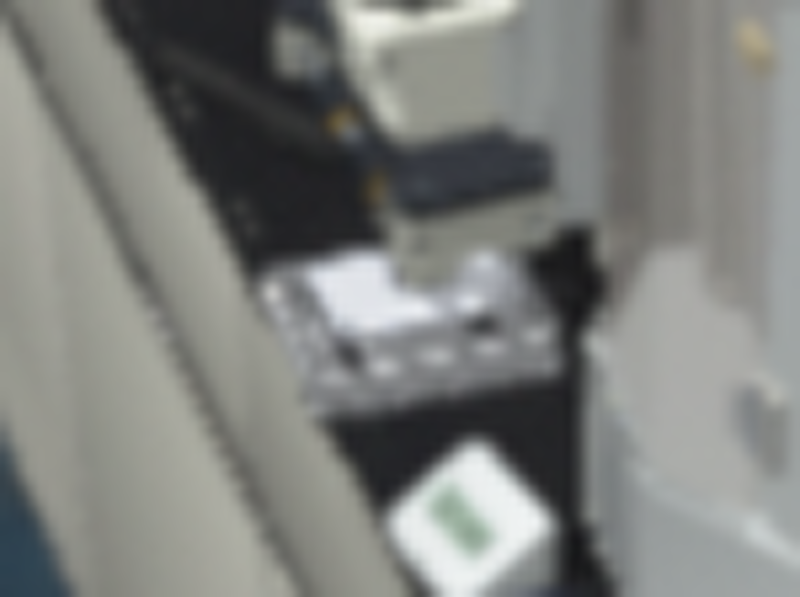

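The lid is centred over the tray (white lid at about (390,285) inside the tray outline), slightly above the rails.

Emit:
apply_moves(series=[{"dp":[0,0,0.5],"twist":0},{"dp":[0,0,0.4],"twist":0},{"dp":[0,0,0.3],"twist":0},{"dp":[0,0,0.2],"twist":0},{"dp":[0,0,0.1],"twist":0},{"dp":[0,0,0],"twist":0},{"dp":[0,0,0],"twist":0}])

```text
t: 21.28
tcp_pos: [0.5095, 0.4078, 0.0405]
tcp_rot: [0.0, 0.0, 1.0, 0.0]
contact_force: [0.0, -0.5, -2.2]
gripper_width: 0.228
gripper_force: 20.0
```

Emit:
apply_moves(series=[{"dp":[0,0,0.1],"twist":0},{"dp":[0,0,0.05],"twist":0},{"dp":[0,0,0],"twist":0},{"dp":[0,0,0],"twist":0}])

```text
t: 21.78
tcp_pos: [0.5094, 0.4078, 0.0391]
tcp_rot: [0.0, 0.0, 1.0, 0.0]
contact_force: [-0.4, -0.5, -0.4]
gripper_width: 0.225
gripper_force: 20.0
```

Emit:
apply_moves(series=[{"dp":[0,0,0.05],"twist":0},{"dp":[0,0,0],"twist":0},{"dp":[0,0,0],"twist":0}])

```text
t: 22.15
tcp_pos: [0.5092, 0.4079, 0.0387]
tcp_rot: [-0.0, 0.0, 1.0, 0.0]
contact_force: [-2.4, -1.2, 3.1]
gripper_width: 0.227
gripper_force: 20.0
```

Seated at the expected height (0.0387, as computed for the sunk lid). Releasing and rising.

Emit:
apply_moves(series=[{"dp":[0,0,0],"twist":0},{"dp":[0,0,0],"twist":0},{"dp":[0,0,0],"twist":0},{"dp":[0,0,0],"twist":0},{"dp":[0,0,-1],"twist":0},{"dp":[0,0,-3],"twist":0},{"dp":[0,0,-4],"twist":0},{"dp":[2,0,-4],"twist":0},{"dp":[3,0,-3],"twist":0},{"dp":[0,0,0],"twist":0}], fingers=4.5)

```text
t: 23.4
tcp_pos: [0.4582, 0.4104, 0.1924]
tcp_rot: [0.002, -0.001, 1.0, 0.002]
contact_force: [0.4, 0.9, -0.4]
gripper_width: 0.491
gripper_force: 0.0
```

Run:
```python
from h import *
o=manip.observe(); print(o['t'],o['tcp_pos'],o['contact_force'])
c=cam('side'); im=c['frame'][130:270,205:345,::-1]; cv2.imwrite('pics/s6.png',cv2.resize(im,(600,600),interpolation=2))
```

```text
23.4 [0.45819418 0.41036068 0.19239642] [ 0.3808507   0.94515019 -0.38672223]
```

View pics/s6.png

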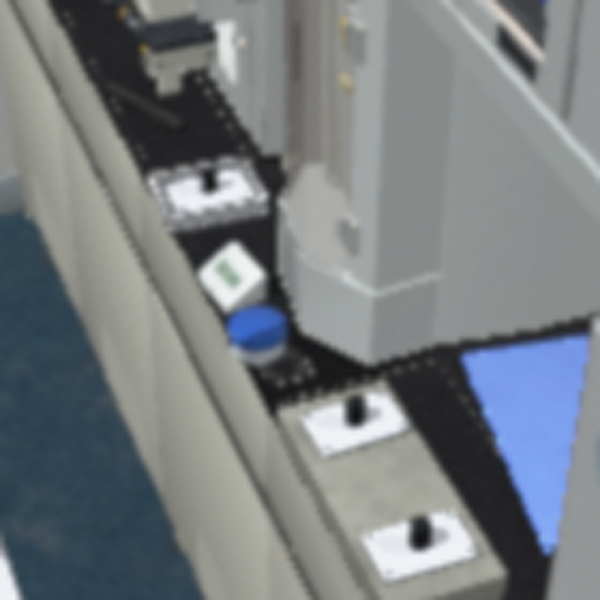

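The lid lies level in the tray with its knob at (208,182). The two flat lids and the bystanders are in place, and the gripper is clear.

```bash
python3 -c "
from cell import manip
print(manip.finish_job())"
```

```text
the job is handed in; nothing more can be done
None
```

The middle lid (b) gave under gentle presses (about 10 N) at both ends, so I lifted it by its knob and set it down level across the tray rails, then handed the job in at about 23 s. The left lid didn't give and I never pressed the right one. The hand-in call returned no verdict.

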